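# Fit the round build plate on its five studs

## Robot

A 6-joint arm with a two-finger parallel gripper is mounted at the origin on a cart in front of the work surface, level with it; the furniture and walls round the work are solid. World frame = base frame: x ahead of the robot, y to its left, z up, the work surface at z = 0. Lengths are in m, angles in rad, forces in N, time in s.
With the tool pointing down it reaches from about 0.25 to 0.775 m from the base axis. Payload 4 kg.
Tool frame: the origin (TCP) lies between the finger pads; the fingertips stand 8 mm ahead of it and the grasp point (between the pads) lies 11 mm behind it; z points along the fingers, y is the line along which they close (so a half turn about z gives the same grasp; the last joint's range is limited). The gripper opens to 94 mm and grips with 3 to 60 N. Pads are 16 mm wide; open, the fingers measure 119 mm over their backs; the gripper's body (75 mm by 177 mm) begins 78 mm behind the grasp point.
Start: joints at [1.111, 0.087, 1.371, -0, 1.684, -0.103], TCP at [0.192, 0.515, 0.214] pointing down, gripper open.
Joint ranges: [-3.1, 3.1], [-0.76, 2.03], [0.27, 2.55], [-1.08, 4.22], [0.17, 2.65], [-2.57, 2.57]. Speed limits (rad/s): [2.79, 2.79, 3.14, 3.14, 3.14, 3.14].

## Interface

Orientations are given as a rotation vector (axis times angle).
In Python, from plant import bot, optics, close_job gives the robot as it stands.
- The arm moves only by the tool move_arm, never from a script. Its argument "commands" is a list of rows, each a list of 5 numbers: the opening, from 0 (shut) to 1 (fully open), then the shift along the tool's x, y, z in m, then the turn about the tool's z in rad. A call has 1 to 12 rows; each row shifts and turns the commanded pose from where the row before left it, along the tool's axes as they then stand; what a row does not reach is not made up. A row lasts 1/8 s, in which the tool goes at most 62.5 mm and 10.7 degrees, less where a joint would pass 70% of its speed; a pose out of reach is approached as far as the arm can. A call is refused whole if a number of a shift passes 0.0625 or a number of a turn 0.188, either way. A call with a gripper value outside its range is refused whole. The fingers move at their own pace and stop on an object; "grip_force" is the grip in N (left out, the last holds). Time passes only in rows, so rows that do not move let the fingers close. It gives the time, the measured TCP pose, the force, the opening and the grip force at its end, in the units of the state.
- bot.get_obs(): the state, without advancing time (a new reading comes with each control period).
- optics.camera(name): name is "scene" or "top" or "wrist"; returns the picture (420x560x3 uint8, red, green, blue); there is no depth.
- optics.camera_params(name): a dict with "K" (3x3 intrinsics, pixels), "T" (4x4, takes a point from camera to world coordinates). Camera axes: x right, y down, z forward; pixel columns grow to the right and rows downward; lengths in m; the calibration is good to about 2 mm. A picture is of the moment at which its call begins: read the wrist's pose just before it. camera_params takes no time and is no camera call; for the wrist camera it gives the pose at the moment of the call.
- close_job(): hands the job in; it is judged then, once.
The state is a dict: "time_s": time; "joint_pos": joint angles; "qd": joint speeds; "tau": joint torques, N m; "tool_pos": TCP position; "ee_rot": TCP orientation; "contact_force": force on the tool from outside, world axes, zero at the start; "moment": the same for the moment, N m; "finger_gap": finger opening in m; "finger_force": force on a finger pad.
Only numpy, scipy, OpenCV 4.12 (cv2) and the standard library are available. Lean on these libraries where they do the work, as an engineer would, in place of code of your own. Each camera call takes 0.05 s, during which the arm holds its last target. There are 200 camera calls.

## Task

Pick up the round build plate by its square hub and fit it on the mounting fixture: lower it over the central spigot, turn it until its five holes line up with the five studs, and slide it fully home, flat on the flange. Do it gently, never forcing or dropping the plate onto the fixture, then let go; leave the jar, the torch and the powder scoop where they are.

Things in the scene. Friction and masses are not known exactly. Their poses are not given: they have to be found in the camera images.
- plate: loose aluminium build plate: disc of 100 mm diameter, 12 mm thick, 0.3 to 0.6 kg, lying flat, hub up. Origin: centre of its underside, z up. An 18 mm round bore runs through disc and hub; five 10.5 mm through holes lie 72 degrees apart on a circle of 34 mm radius, the first on the plate's +x axis
- hub_top (a point): top centre of the plate's square hub, 60 mm above the plate's underside. The hub is 32 mm across its flats, which face the plate's x and y axes, and stands on the disc from 12 to 60 mm above the underside. Grip two opposite flats, fingertips at least 19 mm above the underside so that they clear the studs
- fixture: mounting fixture, fixed to the worktop: grey round foot of 120 mm diameter carrying a steel flange of 98 mm diameter, its face 30 mm above the origin, with a central spigot and five studs standing upright on it. Origin: centre of the foot's underside, z up along the axis. Pressing the plate on it with more than 50 N is forcing: stiff steel, so touch down at 10 mm/s or less; a press under 10 N is enough
- seat (a point): centre of the flange face, on the axis; the plate's origin must end here. Round it stand five studs 8 mm thick, 16 mm high (last 2 mm tapered to 4.4 mm), 72 degrees apart on a circle of 34 mm radius. The flange is locked, but the studs' angle differs every run and NO pose tells it: see it or feel it. Clearance all round a stud in a hole is 1.25 mm
- spigot_tip (a point): top centre of the fixture's spigot, 32 mm above the flange: 16 mm diameter, last 5 mm tapered to 9 mm, 1 mm clearance all round in the plate's bore. A plate on the spigot with its holes not in line rests on the stud tops, underside 16 mm above the flange; turned less than 72 degrees, either way, it comes into line and can slide down
- jar_used: bystander: white jar with a red lid, 42 mm diameter, 55 mm high, standing between the plate and the fixture; origin at the centre of its underside
- torch: bystander: black torch, 30 x 126 x 26 mm, lying behind on the right; origin at the centre of its underside
- powder_scoop: bystander: metal powder scoop, 31 x 124 x 14 mm, lying on the left; origin at the centre of its underside

How it is judged:
By the outcome, as a careful person would: the job done as asked, in the order asked, and still so for the second after the job is handed in, with the robot touching nothing.
It also fails if it takes over 61 s, if anything falls off the work surface, if the arm or the gripper's body presses on something with over 40 N, if the wrist force passes 120 N, or if a joint passes its speed limit or range.

## Working session

There is one attempt and no reset: what is moved stays moved. The work goes in short steps, Python scripts to look and compute and a tool call to move; the robot and the scene stay as the last step left them, time stands still between calls to the robot, and variables do not carry over. Pictures are saved under pics/ and viewed, at most 10 in all, crops included, and the job is handed in when it is done.

Besides the shell and the picture viewer there is one more tool, called after "Emit:" as name([rows], argument=value, ...), one row to a line, values as JSON. move_arm: Moves the arm, as the interface text tells. Its arguments: {"type":"object","properties":{"commands":{"type":"array","items":{"type":"array","items":{"type":"number"}}},"grip_force":{"type":"number"}},"required":["commands"]}

```bash
mkdir -p pics
python3 - <<'E'
from plant import bot, optics
import cv2,numpy as np
print(bot.get_obs())
for n in ["scene","top"]:
    im=optics.camera(n); cv2.imwrite(f"pics/{n}.png",im[:,:,::-1]); p=optics.camera_params(n); print(n,p["K"].tolist(),p["T"].round(4).tolist())
a=cv2.imread("pics/scene.png");b=cv2.imread("pics/top.png")
E
```

```text
{'time_s': 0.0, 'joint_pos': array([ 1.11089765e+00,  8.79884138e-02,  1.37222800e+00, -1.08264415e-05,
        1.68358228e+00, -1.03111918e-01]), 'qd': array([-0.0004256 , -0.00109241, -0.00099783, -0.00097359,  0.00047688,
        0.00062658]), 'tau': array([-4.93140487e-04, -3.40180635e+01, -3.02429187e+01,  7.17048207e-02,
        3.30773159e-02, -1.41113924e-04]), 'tool_pos': array([0.19187886, 0.51489177, 0.21229921]), 'ee_rot': array([-0.55736611, -3.09114073,  0.0033329 ]), 'contact_force': array([ 0.68776848,  0.23612722, -0.66481438]), 'moment': array([ 0.02125523,  0.04902425, -0.05024094]), 'finger_force': 0.0, 'finger_gap': 0.09394244375239498}
scene [[452.1514186170016, 0.0, 280.7430322023923], [0.0, 452.1514186170016, 213.8383224194568], [0.0, 0.0, 1.0]] [[0.8857, -0.2109, 0.4136, 0.1631], [-0.4636, -0.4514, 0.7624, -0.7301], [0.0259, -0.867, -0.4976, 0.577], [0.0, 0.0, 0.0, 1.0]]
top [[478.3916414891379, 0.0, 278.3793246771124], [0.0, 478.3916414891379, 213.0098307009248], [0.0, 0.0, 1.0]] [[0.0171, -0.9973, 0.0717, 0.5044], [-0.9998, -0.0178, -0.0089, 0.0781], [0.0101, -0.0715, -0.9974, 1.0918], [0.0, 0.0, 0.0, 1.0]]
```

View pics/top.png

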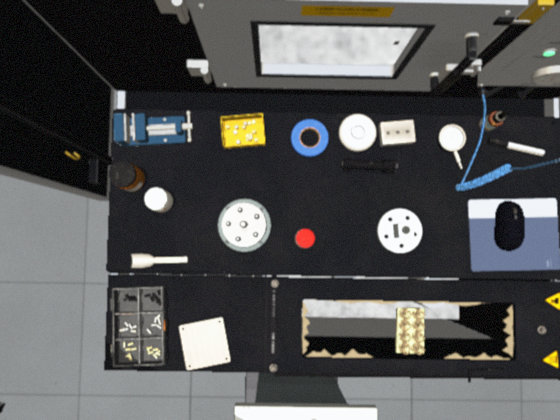

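View pics/scene.png

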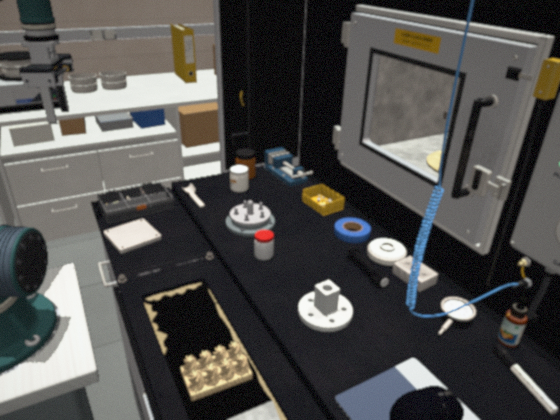

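The top view shows the fixture at (244,224), the jar's red lid at (305,238) and the plate at (400,230) with its five dark holes. The scene view agrees, with the plate at (326,305) and the jar between the two. Next I'll measure from the top view.

```bash
cat > h.py <<'E'
import numpy as np, cv2
from plant import bot, optics
def ray(P,uv,z):
    K,T=P["K"],P["T"]; d=T[:3,:3]@np.linalg.solve(K,[uv[0],uv[1],1.]); o=T[:3,3]
    return o+d*(z-o[2])/d[2]
def proj(P,p):
    T=P["T"]; c=T[:3,:3].T@(np.asarray(p)-T[:3,3]); q=P["K"]@c; return q[:2]/q[2]
def tool(o): 
    return cv2.Rodrigues(np.array(o["ee_rot"]))[0]
def snap(n):
    o=bot.get_obs();P=optics.camera_params(n); im=optics.camera(n); return o,P,np.ascontiguousarray(im[:,:,::-1])
E
python3 - <<'E'
from h import *
P=optics.camera_params("top"); im=cv2.imread("pics/top.png"); g=cv2.cvtColor(im,cv2.COLOR_BGR2GRAY)
for nm,c,z in [("plate",(400,230),.012),("fix",(244,224),.03)]:
    m=np.zeros_like(g); cv2.circle(m,c,34,255,-1)
    w=((g>100)&(m>0)).astype(np.uint8)
    cs,_=cv2.findContours(w,cv2.RETR_EXTERNAL,cv2.CHAIN_APPROX_NONE); cc=max(cs,key=cv2.contourArea)
    (u,v),r=cv2.minEnclosingCircle(cc); e=cv2.fitEllipse(cc); print(nm,(u,v),r,e,ray(P,e[0],z),ray(P,(e[0][0]+e[1][0]/2,e[0][1]),z))
red=(im[:,:,2]>150)&(im[:,:,1]<60); ys,xs=np.where(red); print("jar",ray(P,(xs.mean(),ys.mean()),.055))
o=bot.get_obs(); print(proj(P,o["tool_pos"]),proj(optics.camera_params("scene"),o["tool_pos"])); print(tool(o).round(3))
W=optics.camera_params("wrist");R=tool(o);print(W["K"].tolist(),(R.T@W["T"][:3,:3]).round(3).tolist(),(R.T@(W["T"][:3,3]-o["tool_pos"])).round(4))
a=cv2.resize(im[180:270,355:445],None,fx=4.4,fy=4.4,interpolation=2);b=cv2.resize(im[180:270,200:290],None,fx=4.4,fy=4.4,interpolation=2)
cv2.imwrite("pics/crop.png",np.hstack([a,b]))
E
```

```text
plate (399.34906005859375, 230.5117950439453) 23.091419219970703 ((399.5167541503906, 230.40463256835938), (44.74751281738281, 45.39784240722656), 140.0755615234375) [ 0.54746882 -0.20628612  0.012     ] [ 0.54835736 -0.25706596  0.012     ]
fix (243.73355102539062, 224.76315307617188) 26.768388748168945 ((243.8970947265625, 224.83489990234375), (52.42536163330078, 52.50215148925781), 40.09674072265625) [0.55305706 0.14473193 0.03      ] [0.55408176 0.08656243 0.03      ]
jar [0.53218695 0.00053787 0.055     ]
[ 24.76970943 419.2653437 ] [ 58.68796523 114.10975893]
[[-0.937  0.349 -0.001]
 [ 0.349  0.937 -0.002]
 [ 0.    -0.002 -1.   ]]
[[291.34879079211055, 0.0, 276.014849043956], [0.0, 291.34879079211055, 208.76743782688615], [0.0, 0.0, 1.0]] [[-0.0, -0.965, -0.263], [1.0, -0.0, 0.0], [-0.0, -0.263, 0.965]] [ 0.0764  0.0002 -0.1715]
```

View pics/crop.png

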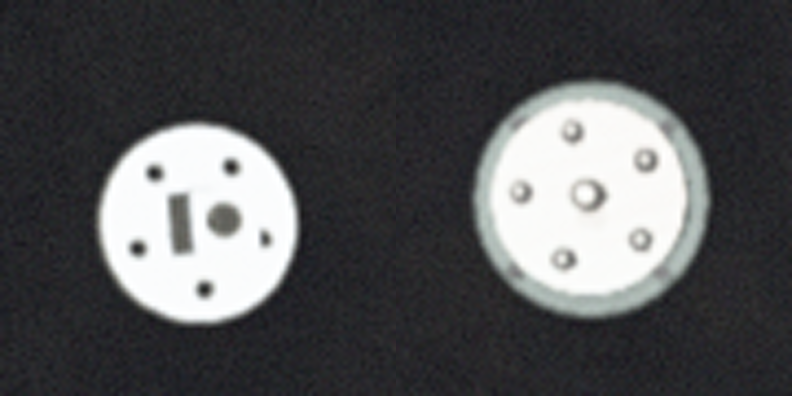

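The plate's pattern sits at about 41° mod 72, and the hub flats put its x axis at about 185°. The studs are at about 14° mod 72. I'll fly over the fixture first and look with the wrist camera.

Emit:
move_arm([
  [1,-0.039,-0.0184,0,0],
  [1,-0.039,-0.0184,0,0],
  [1,-0.039,-0.0184,0,0],
  [1,-0.039,-0.0184,0,0],
  [1,-0.039,-0.0184,0,0],
  [1,-0.039,-0.0184,0,0],
  [1,-0.039,-0.0184,0,0],
  [1,-0.039,-0.0184,0,0],
  [1,-0.039,-0.0184,0,0],
  [1,-0.039,-0.0184,0,0],
  [1,-0.039,-0.0184,0,0],
  [1,-0.039,-0.0184,0,0],
])

```text
time_s: 1.6
tool_pos: [0.5541, 0.1438, 0.2128]
ee_rot: [-0.557, -3.091, 0.0]
contact_force: [0.3, 0.3, 0.4]
finger_gap: 0.094
finger_force: 0.0
```

Emit:
move_arm([
  [1,0,0,0,0],
  [1,0,0,0,0],
  [1,0,0,0,0],
])

```text
time_s: 1.98
tool_pos: [0.5528, 0.146, 0.2135]
ee_rot: [-0.555, -3.092, -0.001]
contact_force: [-1.5, 0.8, 0.4]
finger_gap: 0.0939
finger_force: 0.0
```

Run:
```python
from h import *
o,P,im=snap("wrist"); cv2.imwrite("pics/w1.png",im); np.savez("w1.npz",K=P["K"],T=P["T"])
print(o["time_s"],o["tool_pos"],tool(o)[:,0],o["contact_force"]); print(proj(P,[.553,.145,.046]),proj(P,[.553,.145,.062]))
```

```text
1.975 [0.55275856 0.14601341 0.21352816] [-9.37549908e-01  3.47850597e-01  3.63859007e-04] [-1.51013265  0.83135878  0.40689853]
[275.08658164 196.34362287] [275.04962167 199.45389376]
```

View pics/w1.png

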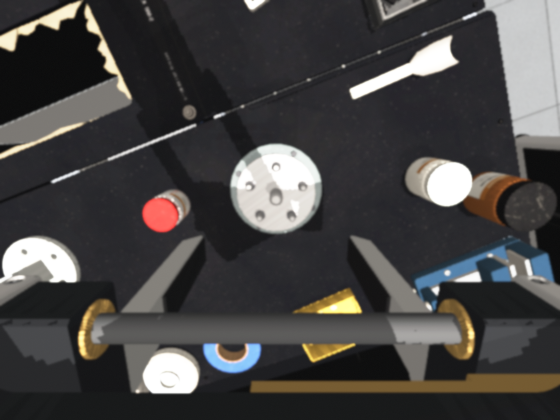

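The wrist view shows the fixture at (277,188), with studs near (276,167), (302,187), (291,215), (260,215) and (249,186). I'll take an enlarged crop to locate them precisely.

Run:
```python
import cv2
im=cv2.imread("pics/w1.png")[138:240,225:327]; cv2.imwrite("pics/w1c.png",cv2.resize(im,(600,600),interpolation=cv2.INTER_CUBIC))
```

```text
(no output)
```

View pics/w1c.png

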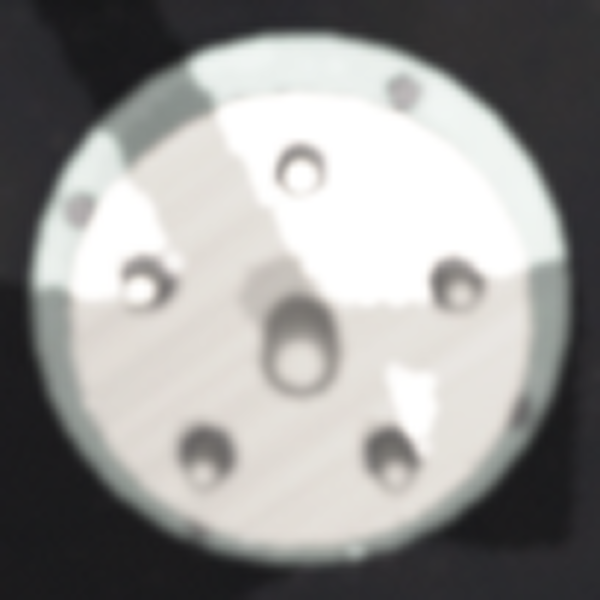

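The enlarged crop gives the stud tips at (301,174), (461,289), (397,470), (207,470) and (143,290), and the spigot tip at (301,362). Converting these to world coordinates:

Run:
```python
from h import *
P=np.load("w1.npz"); f=102/600
cv=lambda p:(225+(p[0]+.5)*f-.5,138+(p[1]+.5)*f-.5)
S=np.array([ray(P,cv(p),.046)[:2] for p in [(301,174),(461,289),(397,470),(207,470),(143,290)]])
c=S.mean(0); d=S-c; print("centre",c,"r",np.hypot(*d.T)); a=np.degrees(np.arctan2(d[:,1],d[:,0]))%72; print(a,a.mean())
print("spigot",ray(P,cv((301,362)),.062))
T=optics.camera_params("top")
q=[(572,131),(646,160),(640,240),(564,259),(520,192)]
S=np.array([ray(T,(200+(u-396)/4.4,180+v/4.4),.046)[:2] for u,v in q]);c=S.mean(0);d=S-c;a=np.degrees(np.arctan2(d[:,1],d[:,0]))%72;print("top",c,np.hypot(*d.T),a,a.mean())
```

```text
centre [0.55237034 0.14625794] r [0.03368158 0.03370777 0.03371149 0.03366285 0.0335707 ]
[15.89190303 16.00669342 15.34254626 16.01402029 15.52927564] 15.75688772851874
spigot [0.55291905 0.14588749 0.062     ]
top [0.55279076 0.14410377] [0.03360148 0.03380321 0.03362295 0.03331677 0.03404224] [15.34468652 15.36566403 14.82623734 15.99340166 15.38993072] 15.383984053327548
```

Emit:
move_arm([
  [1,0,0,0,0.16],
  [1,0,0,0,0.16],
  [1,0,0,0,0.16],
  [1,0,0,0,0.16],
  [1,0,0,0,0.16],
  [1,0,0,0,0.16],
  [1,0,0,0,0.16],
])

```text
time_s: 2.9
tool_pos: [0.5529, 0.146, 0.2138]
ee_rot: [2.119, 2.319, 0.001]
contact_force: [-0.0, 0.3, 0.2]
finger_gap: 0.094
finger_force: 0.0
```

Emit:
move_arm([
  [1,-0.0436,-0.0048,0,0],
  [1,-0.0436,-0.0048,0,0],
  [1,-0.0436,-0.0048,0,0],
  [1,-0.0436,-0.0048,0,0],
  [1,-0.0436,-0.0048,0,0],
  [1,-0.0436,-0.0048,0,0],
  [1,-0.0436,-0.0048,0,0],
  [1,-0.0436,-0.0048,0,0],
  [1,0,0,0,0],
  [1,0,0,0,0],
  [1,0,0,0,0],
])

```text
time_s: 4.28
tool_pos: [0.5482, -0.2042, 0.2138]
ee_rot: [2.112, 2.326, 0.001]
contact_force: [0.3, 0.3, -0.6]
finger_gap: 0.0941
finger_force: 0.0
```

Run:
```python
from h import *
o,P,im=snap("wrist"); np.savez("w2.npz",K=P["K"],T=P["T"]); cv2.imwrite("pics/w2.png",im)
x=tool(o)[:,0]; print(o["time_s"],o["tool_pos"],np.degrees(np.arctan2(x[1],x[0]))); print(proj(P,[.5475,-.206,.012]),proj(P,[.5475,-.206,.06]))
u,v=proj(P,[.5475,-.206,.03]).astype(int);print(u,v)
c=im[v-65:v+65,u-65:u+65]; cv2.imwrite("pics/w2c.png",cv2.resize(c,(600,600),interpolation=cv2.INTER_CUBIC))
```

```text
4.275 [ 0.54823722 -0.20421217  0.2137883 ] 95.51121014101076
[275.13938281 191.55195111] [275.06878036 200.1308342 ]
275 194
```

View pics/w2c.png

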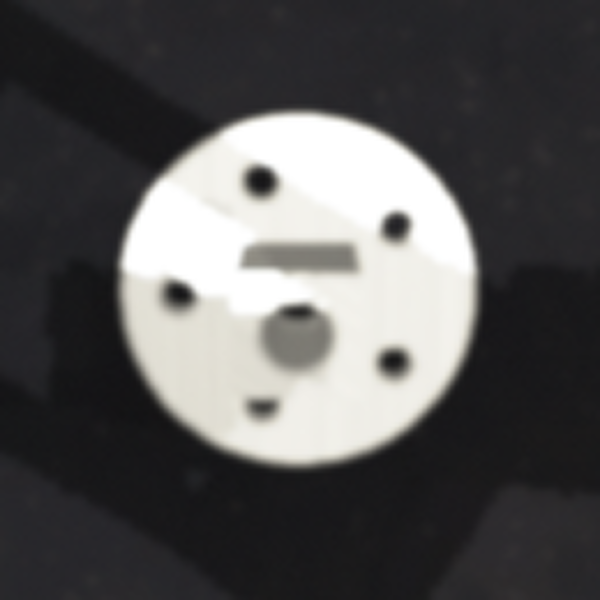

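The crop shows the plate with clear holes at (260,182), (397,225), (394,363) and (178,294), and the bore in the hub top at (297,335). The hub face is level, so it is already in line with the tool.

Run:
```python
from h import *
P=np.load("w2.npz"); f=130/600; cv=lambda p:(210+(p[0]+.5)*f-.5,129+(p[1]+.5)*f-.5)
im=cv2.imread("pics/w2c.png",0); w=(im>110).astype(np.uint8); cs,_=cv2.findContours(w,0,1); cc=max(cs,key=cv2.contourArea)
D=np.array([ray(P,cv(p[0]),.012)[:2] for p in cc]); from scipy.optimize import least_squares
s=least_squares(lambda q:np.hypot(D[:,0]-q[0],D[:,1]-q[1])-q[2],[.548,-.205,.05]).x; print("disc",s)
S=np.array([ray(P,cv(p),.012)[:2] for p in [(260,182),(397,225),(394,363),(178,294)]]); d=S-s[:2]
print(np.hypot(*d.T),np.degrees(np.arctan2(d[:,1],d[:,0]))%72)
# pattern fit: rigid
a=np.degrees(np.arctan2(d[:,1],d[:,0])); k=np.round((a-185)/72)*72
g=lambda q:np.r_[S[:,0]-q[0]-.034*np.cos(np.radians(k+q[2])),S[:,1]-q[1]-.034*np.sin(np.radians(k+q[2]))]
r=least_squares(g,[s[0],s[1],185],x_scale=[.01,.01,1]); print(r.x,np.abs(r.fun).max())
print("bore",ray(P,cv((297,335)),.06)); 
for p in [(246,245),(355,245)]: print(ray(P,cv(p),.06))
```

```text
disc [ 0.54648178 -0.20709816  0.05090779]
[0.03340364 0.03385783 0.0340758  0.0341397 ] [42.03716488 41.00096778 41.03033829 41.5019171 ]
[  0.54642224  -0.20741529 185.394771  ] 0.00038083115581337423
bore [ 0.54634891 -0.20736907  0.06      ]
[ 0.53180928 -0.1860159   0.06      ]
[ 0.55834025 -0.18346926  0.06      ]
```

Emit:
move_arm([
  [1,-0.0029,-0.0021,0.02,0],
  [1,0,0,0.03,0],
  [1,0,0,0.035,0],
  [1,0,0,0.035,0],
  [1,0,0,0.03,0],
  [1,0,0,0.02,0],
  [1,0,0,0.01,0],
  [1,0,0,0,0],
  [1,0,0,0,0],
])

```text
time_s: 5.45
tool_pos: [0.5471, -0.2091, 0.0348]
ee_rot: [2.113, 2.322, 0.001]
contact_force: [0.4, -0.2, 0.2]
finger_gap: 0.0939
finger_force: 0.0
```

Emit:
move_arm([
  [0.5,0,0,0,0],
  [0.4,0,0,0,0],
  [0.3,0,0,0,0],
  [0.3,0,0,0,0],
  [0.2,0,0,0,0],
  [0.2,0,0,0,0],
  [0.2,0,0,0,0],
  [0.2,0,0,0,0],
], grip_force=30)

```text
time_s: 6.45
tool_pos: [0.5463, -0.2089, 0.0334]
ee_rot: [2.115, 2.323, 0.0]
contact_force: [-0.2, 0.8, -0.0]
finger_gap: 0.0317
finger_force: 30.0
```

Emit:
move_arm([
  [0.2,0,0,-0.005,0],
  [0.2,0,0,-0.015,0],
  [0.2,0,0,-0.02,0],
  [0.2,0,0,-0.02,0],
  [0.2,0,0,-0.02,0],
  [0.2,0,0,-0.015,0],
  [0.2,0,0,-0.005,0],
  [0.2,0,0,0,0],
  [0.2,0,0,0,0],
  [0.2,0,0,0,0],
], grip_force=40)

```text
time_s: 7.7
tool_pos: [0.5457, -0.2087, 0.1324]
ee_rot: [-2.113, -2.322, 0.001]
contact_force: [-0.5, -0.2, -3.3]
finger_gap: 0.0319
finger_force: 40.0
```

Run:
```python
from h import *
o,P,im=snap("wrist"); np.savez("w3.npz",K=P["K"],T=P["T"]); cv2.imwrite("pics/w3.png",im)
x=tool(o)[:,0]; print(o["time_s"],o["tool_pos"],np.degrees(np.arctan2(x[1],x[0])),o["finger_gap"],o["contact_force"]);
```

```text
7.7 [ 0.54572326 -0.20868732  0.13241081] 95.38606840270022 0.03193429042349088 [-0.54934279 -0.24743522 -3.27454305]
```

View pics/w3.png

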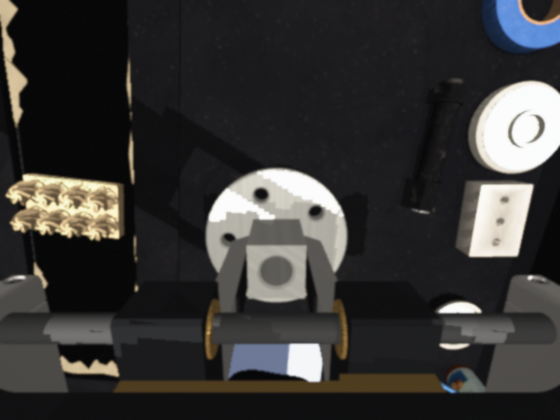

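The plate is held level, with the bore in the hub top at (276,271) and holes at (261,195), (316,211) and (229,239). From this I'll compute its offset in the tool frame.

Run:
```python
from h import *
from scipy.optimize import least_squares
P=np.load("w3.npz"); im=cv2.imread("pics/w3.png",0); tp=np.array([.54572,-.20869,.13241]); z0=tp[2]-.0334
x=np.array([np.cos(np.radians(95.39)),np.sin(np.radians(95.39))]); y=np.array([x[1],-x[0]])
to=lambda p:(((p-tp[:2])@x*1e3).round(2),((p-tp[:2])@y*1e3).round(2))
sub=im[250:295,256:297]; w=((sub<130)&(sub>40)).astype(np.uint8); n,l,st,ce=cv2.connectedComponentsWithStats(w); i=l[21,20]; print("bore px",ce[i]+[256,250],st[i])
print("bore tool mm",to(ray(P,ce[i]+[256,250],z0+.06)[:2]))
# disc arc, upper half: outermost bright pixel per direction
pts=[]
for a in np.radians(np.r_[np.arange(-170,-9,2)]):
    for r in np.arange(95,50,-.25):
        u,v=276+r*np.cos(a),235+r*np.sin(a)
        if cv2.getRectSubPix(im,(1,1),(u,v))[0,0]>110: pts.append(ray(P,(u,v),z0+.012)[:2]); break
D=np.array(pts); s=least_squares(lambda q:np.hypot(D[:,0]-q[0],D[:,1]-q[1])-q[2],[.546,-.208,.05],loss="soft_l1",f_scale=.0005).x; print("disc",s,to(s[:2]))
for h in [(261,195),(316,211),(229,239)]:
    uv=np.array(h,float)
    su=im[h[1]-10:h[1]+11,h[0]-10:h[0]+11]; w=(su<100).astype(np.uint8); n,l,st,ce=cv2.connectedComponentsWithStats(w); uv=ce[l[10,10]]+[h[0]-10,h[1]-10]
    d=ray(P,uv,z0+.012)[:2]-s[:2]; print(uv,np.hypot(*d),np.degrees(np.arctan2(d[1],d[0]))%72)
```

```text
bore px [275.85498108 270.71752837] [  4   6  33  30 793]
bore tool mm (np.float64(1.87), np.float64(-0.06))
disc [ 0.54557812 -0.20650031  0.049743  ] (np.float64(2.19), np.float64(0.06))
[260.69178082 194.33561644] 0.033594323073569764 41.504562967445054
[315.56849315 211.73287671] 0.033534158428415485 41.330914147095925
[230.9047619  241.16190476] 0.03206623654796134 44.87542677089996
```

Emit:
move_arm([
  [0.2,0.015,0.0017,0,0],
  [0.2,0.03,0.0034,0,0],
  [0.2,0.04,0.0046,0,0],
  [0.2,0.045,0.0051,0,0],
  [0.2,0.045,0.0051,0,0],
  [0.2,0.045,0.0051,0,0],
  [0.2,0.045,0.0051,0,0],
  [0.2,0.04,0.0046,0,0],
  [0.2,0.03,0.0034,0,0],
  [0.2,0.0156,0.002,0,0],
  [0.2,0,0,0,0],
  [0.2,0,0,0,0],
])

```text
time_s: 9.25
tool_pos: [0.5532, 0.143, 0.1334]
ee_rot: [2.115, 2.322, -0.001]
contact_force: [-0.1, 0.7, -3.2]
finger_gap: 0.0319
finger_force: 40.0
```

Emit:
move_arm([
  [0.2,0,0,0,0],
  [0.2,0,0,0,0],
])

```text
time_s: 9.5
tool_pos: [0.5533, 0.143, 0.1335]
ee_rot: [2.116, 2.322, 0.0]
contact_force: [-0.0, 0.4, -3.6]
finger_gap: 0.0316
finger_force: 40.0
```

Run:
```python
from h import *
L=[]
for _ in range(6):
    o=bot.get_obs(); optics.camera("top"); x=tool(o)[:,0]; L.append(np.r_[o["tool_pos"],np.degrees(np.arctan2(x[1],x[0])),o["contact_force"]])
L=np.array(L); print(L.mean(0).round(4),L.std(0).round(5),o["joint_pos"].round(3),o["time_s"])
from scipy.spatial.transform import Rotation
```

```text
[ 5.5330e-01  1.4340e-01  1.3350e-01  9.5336e+01 -5.1800e-02  9.2500e-02
 -3.4221e+00] [3.0000e-05 2.3000e-04 2.0000e-05 2.1110e-02 2.8970e-01 2.9739e-01
 3.3809e-01] [0.155 0.164 1.445 0.    1.533 0.061] 9.75
```

Emit:
move_arm([
  [0.2,0.0008,-0.0005,0.004,0],
  [0.2,0,0,0.008,0],
  [0.2,0,0,0.008,0],
  [0.2,0,0,0.006,0],
  [0.2,0,0,0.004,0],
  [0.2,0,0,0.002,0],
  [0.2,0,0,0,0],
  [0.2,0,0,0,0],
])

```text
time_s: 10.8
tool_pos: [0.5529, 0.1447, 0.1019]
ee_rot: [2.114, 2.323, 0.001]
contact_force: [0.5, -0.5, -3.3]
finger_gap: 0.0318
finger_force: 40.0
```

Emit:
move_arm([
  [0.2,0,0,0.0012,0],
  [0.2,0,0,0.0012,0],
  [0.2,0,0,0.0012,0],
  [0.2,0,0,0.0012,0],
  [0.2,0,0,0.0012,0],
  [0.2,0,0,0,0],
])

```text
time_s: 11.55
tool_pos: [0.5525, 0.1446, 0.0953]
ee_rot: [-2.114, -2.323, 0.0]
contact_force: [0.7, -0.3, -3.5]
finger_gap: 0.0316
finger_force: 40.0
```

Emit:
move_arm([
  [0.2,0,0,0.0012,0],
  [0.2,0,0,0.0012,0],
  [0.2,0,0,0.0012,0],
  [0.2,0,0,0,0],
])

```text
time_s: 12.05
tool_pos: [0.5525, 0.1446, 0.0917]
ee_rot: [-2.114, -2.323, 0.0]
contact_force: [-0.7, -0.8, -3.3]
finger_gap: 0.0318
finger_force: 40.0
```

Emit:
move_arm([
  [0.2,0,0,0.001,0],
  [0.2,0,0,0.001,0],
  [0.2,0,0,0.001,0],
  [0.2,0,0,0,0],
])

```text
time_s: 12.55
tool_pos: [0.5525, 0.1446, 0.0887]
ee_rot: [-2.114, -2.323, 0.0]
contact_force: [-0.1, -0.3, -4.0]
finger_gap: 0.0314
finger_force: 40.0
```

Emit:
move_arm([
  [0.2,0,0,0.001,0],
  [0.2,0,0,0.001,0],
  [0.2,0,0,0.001,0],
  [0.2,0,0,0.001,0],
  [0.2,0,0,0.001,0],
  [0.2,0,0,0.0005,0],
  [0.2,0,0,0,0],
  [0.2,0,0,0,0],
])

```text
time_s: 13.55
tool_pos: [0.5527, 0.1446, 0.0834]
ee_rot: [2.115, 2.323, 0.0]
contact_force: [-0.1, 0.2, -3.4]
finger_gap: 0.0322
finger_force: 40.0
```

Emit:
move_arm([
  [0.2,0,-0.0001,0,0.04],
  [0.2,0,-0.0002,0,0.08],
  [0.2,0,-0.0002,0,0.104],
  [0.2,0,-0.0002,0,0.104],
  [0.2,0,-0.0001,0,0.08],
  [0.2,0,-0.0001,0,0.04],
  [0.2,0,0,0,0],
  [0.2,0,0,0,0],
  [0.2,0,0,0,0],
])

```text
time_s: 14.68
tool_pos: [0.5518, 0.1447, 0.0834]
ee_rot: [2.578, 1.796, 0.0]
contact_force: [0.1, -0.2, -3.7]
finger_gap: 0.0314
finger_force: 40.0
```

Run:
```python
from h import *
o,P,im=snap("wrist"); np.savez("w4.npz",K=P["K"],T=P["T"]); cv2.imwrite("pics/w4.png",im)
x=tool(o)[:,0]; print(o["time_s"],o["tool_pos"],np.degrees(np.arctan2(x[1],x[0])),o["finger_gap"],o["contact_force"],o["moment"])
cv2.imwrite("pics/w4c.png",cv2.resize(im[160:310,190:360],(680,600),interpolation=cv2.INTER_CUBIC))
```

```text
14.675 [0.55182449 0.14470147 0.08343789] 69.73392521197698 0.031384597381832 [ 0.08907374 -0.17224366 -3.70359574] [-0.05697692 -0.0131843   0.02012076]
```

View pics/w4c.png

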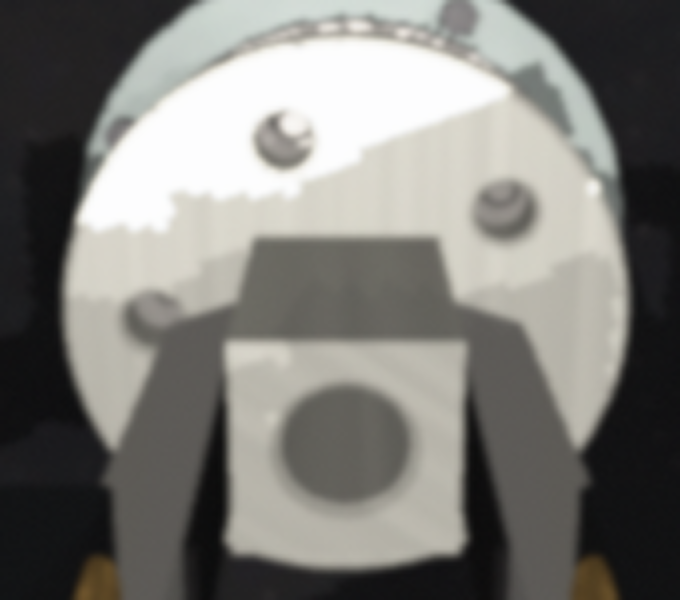

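The crop shows stud tips inside the holes at (290,130) and (505,200), so the holes are lined up. Now I'll lower it slowly.

Emit:
move_arm([
  [0.2,0,0,0.001,0],
  [0.2,0,0,0.001,0],
  [0.2,0,0,0.001,0],
  [0.2,0,0,0.001,0],
  [0.2,0,0,0.0005,0],
  [0.2,0,0,0,0],
])

```text
time_s: 15.48
tool_pos: [0.5518, 0.1447, 0.0788]
ee_rot: [-2.578, -1.796, -0.0]
contact_force: [0.2, 1.0, -2.7]
finger_gap: 0.0318
finger_force: 40.0
```

Emit:
move_arm([
  [0.2,0,0,0.0007,0],
  [0.2,0,0,0.0007,0],
  [0.2,0,0,0.0007,0],
  [0.2,0,0,0,0],
])

```text
time_s: 15.98
tool_pos: [0.5518, 0.1447, 0.0767]
ee_rot: [2.578, 1.796, 0.0]
contact_force: [0.7, -0.1, -3.6]
finger_gap: 0.032
finger_force: 40.0
```

Emit:
move_arm([
  [0.2,0,0,0.001,0],
  [0.2,0,0,0.001,0],
  [0.2,0,0,0.001,0],
  [0.2,0,0,0,0],
])

```text
time_s: 16.48
tool_pos: [0.5518, 0.1447, 0.0737]
ee_rot: [2.578, 1.796, 0.0]
contact_force: [0.1, 0.2, -4.3]
finger_gap: 0.0318
finger_force: 40.0
```

Emit:
move_arm([
  [0.2,0,0,0.001,0],
  [0.2,0,0,0.001,0],
  [0.2,0,0,0.001,0],
  [0.2,0,0,0.001,0],
  [0.2,0,0,0.001,0],
  [0.2,0,0,0.001,0],
  [0.2,0,0,0,0],
])

```text
time_s: 17.35
tool_pos: [0.5518, 0.1447, 0.0676]
ee_rot: [-2.578, -1.796, -0.0]
contact_force: [1.0, 0.2, -3.0]
finger_gap: 0.0312
finger_force: 40.0
```

Emit:
move_arm([
  [0.2,0,0,0.0007,0],
  [0.2,0,0,0.0007,0],
  [0.2,0,0,0.0007,0],
  [0.2,0,0,0.0005,0],
  [0.2,0,0,0,0],
  [0.2,0,0,0,0],
])

```text
time_s: 18.1
tool_pos: [0.5518, 0.1447, 0.0652]
ee_rot: [-2.578, -1.796, -0.0]
contact_force: [0.7, -0.2, -3.1]
finger_gap: 0.0315
finger_force: 40.0
```

Smooth so far, with about 2 mm left. I'll take very small steps until contact.

Emit:
move_arm([
  [0.2,0,0,0.0005,0],
  [0.2,0,0,0.0005,0],
  [0.2,0,0,0,0],
  [0.2,0,0,0,0],
])

```text
time_s: 18.6
tool_pos: [0.5518, 0.1447, 0.0642]
ee_rot: [2.578, 1.796, 0.0]
contact_force: [1.0, -0.6, -3.4]
finger_gap: 0.032
finger_force: 40.0
```

Emit:
move_arm([
  [0.2,0,0,0.0003,0],
  [0.2,0,0,0.0003,0],
  [0.2,0,0,0,0],
  [0.2,0,0,0,0],
])

```text
time_s: 19.1
tool_pos: [0.5518, 0.1447, 0.0636]
ee_rot: [-2.578, -1.796, -0.0]
contact_force: [1.1, -0.5, -3.3]
finger_gap: 0.0317
finger_force: 40.0
```

Emit:
move_arm([
  [0.2,0,0,0.0002,0],
  [0.2,0,0,0.0002,0],
  [0.2,0,0,0,0],
  [0.2,0,0,0,0],
])

```text
time_s: 19.6
tool_pos: [0.5518, 0.1447, 0.0634]
ee_rot: [-2.578, -1.796, -0.0]
contact_force: [0.6, 0.1, 0.2]
finger_gap: 0.0319
finger_force: 40.0
```

Emit:
move_arm([
  [0.2,0,0,0.0002,0],
  [0.2,0,0,0.0001,0],
  [0.2,0,0,0,0],
  [0.2,0,0,0,0],
])

```text
time_s: 20.1
tool_pos: [0.5518, 0.1447, 0.0634]
ee_rot: [2.578, 1.796, 0.001]
contact_force: [-2.1, -0.2, 2.7]
finger_gap: 0.032
finger_force: 40.0
```

Contact came at the expected height, z = 0.0634, with a press of about 3 N on top of the plate's weight. Now to release and retreat upward.

Emit:
move_arm([
  [0.4,0,0,0,0],
  [0.5,0,0,0,0],
  [0.6,0,0,0,0],
  [0.7,0,0,0,0],
  [0.7,0,0,0,0],
  [0.7,0,0,0,0],
], grip_force=5)

```text
time_s: 20.85
tool_pos: [0.5518, 0.1447, 0.0629]
ee_rot: [-2.578, -1.796, -0.0]
contact_force: [-0.3, 0.6, 1.1]
finger_gap: 0.0655
finger_force: 0.0
```

Emit:
move_arm([
  [0.7,0,0,-0.005,0],
  [0.7,0,0,-0.015,0],
  [0.7,0,0,-0.025,0],
  [0.7,0,0,-0.025,0],
  [0.7,0,0,-0.025,0],
  [0.7,0,0,-0.025,0],
  [0.7,0,0,-0.015,0],
  [0.7,0,0,-0.005,0],
  [0.7,0,0,0,0],
  [0.7,0,0,0,0],
])

```text
time_s: 22.1
tool_pos: [0.5512, 0.1446, 0.2016]
ee_rot: [-2.577, -1.795, 0.003]
contact_force: [-0.2, -0.5, 0.2]
finger_gap: 0.066
finger_force: 0.0
```

Run:
```python
from h import *
from scipy.optimize import least_squares
o,P,im=snap("wrist"); print(o["time_s"],o["tool_pos"],o["contact_force"],o["finger_gap"])
u,v=proj(P,[.5525,.146,.042]).astype(int); a=cv2.resize(im[v-60:v+75,u-65:u+65],(520,540),interpolation=2)
cv2.imwrite("pics/w5.png",a); print(u,v,proj(P,[.5525,.146,.09]))
```

```text
22.1 [0.55119141 0.14460442 0.20158588] [-0.22428646 -0.53823194  0.19578504] 0.06595228897765831
276 195 [277.00098847 206.47107789]
```

View pics/w5.png

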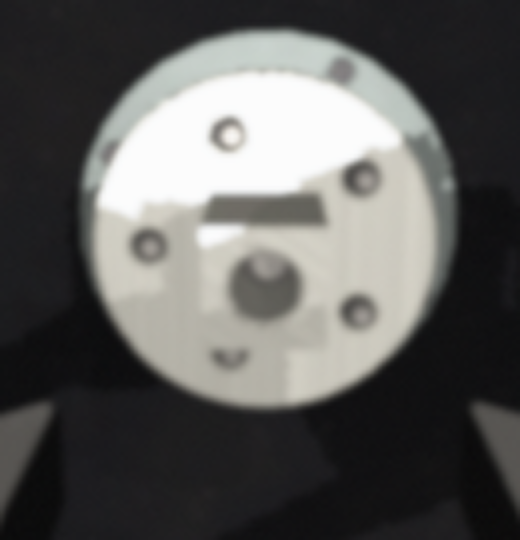

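The plate sits flat. Stud tips show centred in the holes at (228,134), (363,178), (359,312) and (150,245), the spigot shows in the bore, and the gripper is clear. Handing in now.

```bash
python3 -c "
from plant import close_job
print(close_job())"
```

```text
the job is handed in; nothing more can be done
None
```

The build plate is seated flat on the flange with its five holes over the studs and the gripper clear, handed in at about 22 s; touchdown press was about 3 N, and the jar, torch and scoop were not touched.

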